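Push a maple blank under the sprung hold-down

ROBOT

A 6-joint arm with a two-finger parallel gripper is mounted at the origin on the work surface. World frame = base frame: x ahead of the robot, y to its left, z up, the work surface at z = 0. Lengths are in m, angles in rad, forces in N, time in s.
With the tool pointing down it reaches from about 0.25 to 0.725 m from the base axis. Payload 4 kg.
Tool frame: the origin (TCP) lies midway between the tips of the shut fingers; the grasp point (between the pads) lies 19 mm behind it; z points along the fingers, y is the line along which they close (so a half turn about z gives the same grasp; the last joint's range is limited). The gripper opens to 85 mm and grips with 20 to 120 N. Pads are 22 mm wide; open, the fingers measure 114 mm over their backs; the gripper's body (76 mm by 85 mm) begins 54 mm behind the grasp point. The pads swing forward as they close: fully open they stand 13 mm farther back than shut.
Start: joints at [-1.178, 0.241, 0.005, 1.335, 0, 1.571], TCP at [0.191, -0.462, 0.231] pointing down, gripper open.
Joint ranges: [-2.72, 2.72], [-1.05, 1.87], [-1.09, 1.28], [-1.99, 2.15], [-1.42, 1.44], [-3.14, 3.14]. Speed limits (rad/s): [2.79, 2.79, 3.14, 3.14, 3.14, 3.14].

INTERFACE

Orientations are given as a unit quaternion [x, y, z, w].
In Python, from workcell import status, camera, get_calibration, ticket gives the robot as it stands.
- The arm moves only by the shell command python3 -m creep 'ROWS' [OPENING]. ROWS is JSON, a list of rows, each a list of 6 numbers: the shift along the world's x, y, z in cm, then the turn, a rotation vector about the world's x, y, z in degrees. A call has 1 to 8 rows; each row shifts and turns the commanded pose from where the row before left it; what a row does not reach is not made up. A row lasts 1/10 s, in which the tool goes at most 50 mm and 8.59 degrees, less where a joint would pass 70% of its speed; a pose out of reach is approached as far as the arm can. A call is refused whole if a number of a shift passes 5 or a number of a turn 8.59, either way. A call with a gripper value outside its range is refused whole. OPENING is the opening, from -1 (shut) to 1 (fully open), so that 0 is half open, set as the call begins (- or left out, the last holds). The fingers move at their own pace and stop on an object; the grip force is fixed at half the most. Time passes only in rows, so rows that do not move let the fingers close. It gives the time, the measured TCP pose, the force, the opening and the grip force at its end, in the units of the state.
- status.get_obs(): the state, without advancing time (a new reading comes with each control period).
- camera(name): name is "side" or "top" or "wrist"; returns the picture (480x640x3 uint8, red, green, blue); there is no depth.
- get_calibration(name): a dict with "fx", "fy", "cx", "cy" (pixels), "k1" (the pictures are not rectified: a ray, as slopes to the right and down, at radius r is drawn at 1 + k1 r^2 times it, then the intrinsics apply), "rvec" (rotation vector, rad) and "tvec" (3), from world to camera coordinates, as OpenCV has them; the wrist camera has in their place "tool_from_camera" (4x4, takes a point from camera to tool coordinates, whose origin is the TCP and whose axes are the flange's). Camera axes: x right, y down, z forward; pixel columns grow to the right and rows downward; lengths in m; the calibration is good to about 2 mm. A picture is of the moment at which its call begins: read the wrist's pose just before it. get_calibration takes no time and is no camera call.
- ticket.job_done(): hands the job in; it is judged then, once.
The state is a dict: "clock": time; "joint_pos": joint angles; "joint_vel": joint speeds; "tau": joint torques, N m; "eef_pos": TCP position; "tool_rot": TCP orientation; "ft_force": force on the tool from outside, world axes, zero at the start; "ft_torque": the same for the moment, N m; "grip_width": finger opening in m; "grasp_force": force on a finger pad.
Only numpy, scipy, OpenCV 4.12 (cv2) and the standard library are available. Lean on these libraries where they do the work, as an engineer would, in place of code of your own. Each camera call takes 0.05 s, during which the arm holds its last target. There are 200 camera calls.

TASK

Push the yellow bar sideways with one fingertip to hold the jig's sprung flap open, and while it is held open push the pale maple blank forward under it with the other fingertip, until the blank is fully home against the metal stop. Then let the flap close onto the blank so that it is clamped ready for planing, and move clear. Only push: the blank must stay flat on the jig, never lifted, and the clamp, jar and little plane standing around must be left alone.

Things in the scene. Friction and masses are not known exactly. Their poses are not given: they have to be found in the camera images.
- jig: Fixed jig, grey bed. Origin: underside of its bed, on the lane's centre line, level with the flap's front edge; x axis along the lane in the pushing direction, y to the left, z up. 'Jig x, y, z' below are mm in this frame. Bed: x -190 to 70, y -85 to 105, top at z = 12. At x below -8 nothing stands above the fences but the yellow bar; the block that carries the hinge is at x -4 to 44, y 50 to 70.
- entrance (a point): Mouth of the lane: point on the bed's top, on the centre line, at jig x = -55. Two dark wooden fences, 12 mm high above the bed, have inner faces at jig y = -24 and 24 and run from jig x = -55 past the stop; in front of them flared pieces spread out to |y| = 38 at x = -85.
- stop (a point): Point on the bed's top at the middle of the face of the aluminium stop (18 mm high) that ends the lane, jig x = 42. The blank is home when its front end touches this face.
- hinge (a point): Point on the flap's hinge line at the flap's front edge: jig x = 0, y = 56, z = 40. The line is parallel to jig x. The flap is a wooden plate 8 mm thick reaching from here 70 mm to the right over the lane, jig x 0 to 40, with a black round rubber pad (radius 9, along x, at y = 0) beneath. Shut, the pad's underside is 10 mm above the bed: the 20 mm high blank cannot enter.
- flap (a joint): Opening of the flap in rad: 0 shut, grows as its side over the lane rises; hard stop at 0.85. A spring shuts it (0.054 N m shut, 0.09 N m more per rad; the flap weighs 90 g). From about 0.3 the blank passes freely under the pad; 0.6 is a good opening. Resting on the blank it reads about 0.18.
- bar_end (a point): Free front end, on the axis, of the yellow bar fixed to the flap: radius 4 mm, parallel to jig x, from jig x = -145 to the flap. It turns with the flap: jig y = 56 + 28 sin(joint - 0.35), z = 40 + 28 cos(joint - 0.35) mm; shut: y 46, z 66. Pushed to the left (+y) from its lane side with 3 to 6 N it opens the flap; a fingertip may slide along it. It springs back when let go.
- blank: Pale maple blank with a dark pencil line along it, a block 90 x 44 x 20 mm (x, y, z), 70 g give or take, lying loose on the jig's bed in front of the flap. Origin: centre of its underside; its x axis points along its length, roughly along the jig's x. At home against the stop its origin is at x = -3 mm in the jig's frame, its rear face at x = -48.
- spool_clamp: Bystander: spool clamp with yellow discs, 34 mm across, 83 mm high, standing loose on the bench to the right of the jig. Origin: centre of its underside.
- glue_jar: Bystander: amber glue jar with a red lid, 48 mm across, 60 mm high, standing loose on the bench to the right of the jig. Origin: centre of its underside.
- palm_plane: Bystander: little brass palm plane 75 x 28 mm, 34 mm high, standing loose on the bench to the left of the jig. Origin: centre of its underside.
Mind the look-alikes: they are no part of the job. What is shaped like the blank but green, purple or red is not meant.

How it is judged:
On the way, in this order (a step that is already met when the one before it is completed fails the run):
1. the flap is held open by the fingers, the blank still in front of it (value of joint flap above 0.2 rad and contact force between the fingers and flap above 0.3 N and x of blank in the frame of jig below -0.03 m), for 0.1 s.
2. the blank has been pushed under the flap to the stop while the fingers still hold the flap open (value of joint flap above 0.2 rad and contact force between the fingers and flap above 0.2 N and x of blank in the frame of jig above -0.007 m), for 0.05 s.
At the end, for the whole second after the job is handed in: The blank lies flat in the lane against the stop (within 4 mm, straight within 0.1 rad), at rest, with the flap closed down onto it (joint 0.12 to 0.24 rad) and pressing on it (x of blank in the frame of jig between -0.007 and 0.003 m and y of blank in the frame of jig between -0.008 and 0.008 m and angle between the x axis of blank and the x axis of jig, either way round below 0.1 rad and angle between blank's own z axis and vertical below 0.06 rad and value of joint flap between 0.12 and 0.24 rad and contact force between flap and blank above 0.3 N and linear speed of blank below 0.01 m/s); the robot touches nothing.
It fails at once if the blank was lifted off the bed or tipped (z of blank in the frame of jig above 0.02 m or angle between blank's own z axis and vertical above 0.2 rad).
It fails at once if a bystander was moved or tipped (distance of any of spool_clamp, glue_jar, palm_plane from where it was at the start of the episode above 0.015 m or angle between any of spool_clamp, glue_jar, palm_plane's own z axis and vertical above 0.3 rad).
It also fails if it takes over 42 s, if anything falls off the work surface, if the arm or the gripper's body presses on something with over 40 N, if the wrist force passes 120 N, or if a joint passes its speed limit or range.

## Working session

There is one attempt and no reset: what is moved stays moved. The work goes in short steps, Python scripts to look and compute and a shell command to move; the robot and the scene stay as the last step left them, time stands still between calls to the robot, and variables do not carry over. Pictures are saved under pics/ and viewed, at most 10 in all, crops included, and the job is handed in when it is done.

```bash
ls; mkdir -p pics; python3 - <<'E'
from workcell import status, camera, get_calibration
import cv2
for n in ("top","side"):
    im=camera(n); cv2.imwrite(f"pics/{n}0.png",im[:,:,::-1]); print(n,get_calibration(n))
print(get_calibration("wrist"))
o=status.get_obs(); print(o)
E
```

```text
pics
top {'fx': 534.8485362899163, 'fy': 534.8485362899163, 'cx': 313.025730538211, 'cy': 234.4884416649314, 'k1': -0.0059314320316544294, 'rvec': array([ 2.18916113, -2.17341718,  0.07272381]), 'tvec': array([0.01280015, 0.6135441 , 1.03957511])}
side {'fx': 459.95707416424324, 'fy': 459.95707416424324, 'cx': 329.74451090476134, 'cy': 240.11404465315522, 'k1': -0.03990621017581448, 'rvec': array([ 0.77040735, -2.41146615,  1.32886581]), 'tvec': array([0.51256457, 0.26168061, 0.49720635])}
{'fx': 340.2415778554345, 'fy': 340.2415778554345, 'cx': 321.35005567818604, 'cy': 236.72669802126384, 'k1': 0.0190583900297927, 'tool_from_camera': array([[ 1.02394766e-03, -9.53176914e-01, -3.02411510e-01,
         7.66729191e-02],
       [ 9.99998966e-01,  1.28143771e-03, -6.53051358e-04,
         2.82646070e-05],
       [ 1.00999499e-03, -3.02410528e-01,  9.53177241e-01,
        -1.43967368e-01],
       [ 0.00000000e+00,  0.00000000e+00,  0.00000000e+00,
         1.00000000e+00]])}
{'clock': 0.1, 'joint_pos': array([-1.17796744e+00,  2.41340796e-01,  3.82240832e-03,  1.33517363e+00,
        4.96879486e-06,  1.57080527e+00]), 'joint_vel': array([-9.90385390e-04, -1.98578190e-03,  3.98306094e-03,  1.41051444e-03,
        1.83128757e-05, -1.22962342e-03]), 'tau': array([-8.28383054e-05, -3.73137188e+01,  2.53010541e+01,  1.08652795e-02,
       -1.40677953e-04, -2.62321407e-05]), 'eef_pos': array([ 0.19118374, -0.46138502,  0.23048644]), 'tool_rot': array([ 9.80773049e-01,  1.95149501e-01, -1.82543765e-04, -9.30106994e-04]), 'ft_force': array([-0.34317405, -0.29941304,  1.0034719 ]), 'ft_torque': array([ 0.00106536,  0.02066076, -0.02206096]), 'grasp_force': 0.0, 'grip_width': 0.08527608416533335}
```

View pics/top0.png

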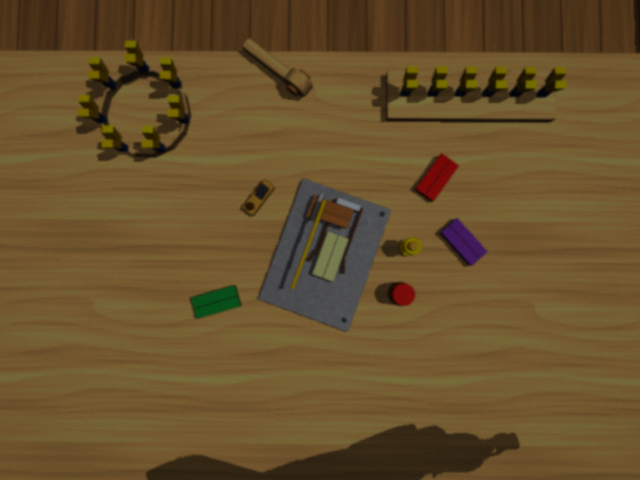

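View pics/side0.png

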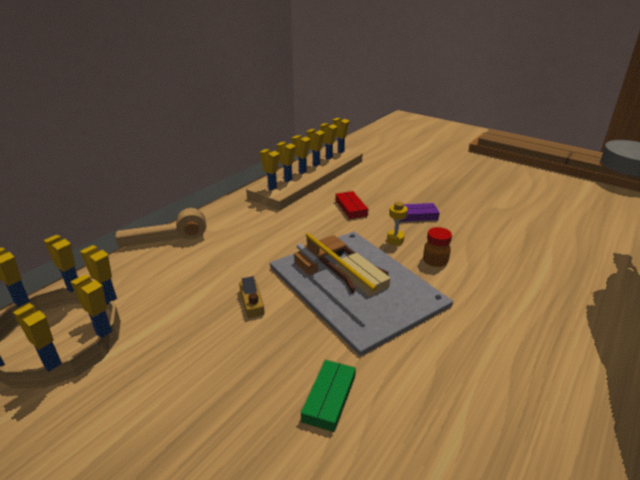

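The top view shows the grey bed with corners at about (305,180), (390,210), (347,330) and (259,298). The blank is at (331,257), the bar runs (324,202)–(294,287), and the lane points up and slightly right. The side view agrees. Next I'll measure the jig and blank.

```bash
cat > h.py <<'E'
import numpy as np, cv2
from scipy.spatial.transform import Rotation as R
from workcell import status, camera, get_calibration
def pose(name,c):
    if name=="wrist":
        o=status.get_obs(); T=np.eye(4); T[:3,:3]=R.from_quat(o["tool_rot"]).as_matrix(); T[:3,3]=o["eef_pos"]
        T=T@c["tool_from_camera"]; return T[:3,:3],T[:3,3]
    Rm=R.from_rotvec(c["rvec"]).as_matrix(); return Rm.T,-Rm.T@c["tvec"]
def view(name):
    c=get_calibration(name); P=pose(name,c); return camera(name),(c,P)
def ray(cal,uv):
    c,(Rm,t)=cal; uv=np.atleast_2d(np.asarray(uv,float))
    d=np.stack([(uv[:,0]-c["cx"])/c["fx"],(uv[:,1]-c["cy"])/c["fy"]],1); s=d.copy()
    for _ in range(8): s=d/(1+c["k1"]*(s**2).sum(1,keepdims=True))
    return t,np.c_[s,np.ones(len(s))]@Rm.T
def plane(cal,uv,z):
    t,d=ray(cal,uv); return (t+d*((z-t[2])/d[:,2])[:,None])[:,:2]
def project(cal,p):
    c,(Rm,t)=cal; q=(np.atleast_2d(p)-t)@Rm; s=q[:,:2]/q[:,2:]
    s=s*(1+c["k1"]*(s**2).sum(1,keepdims=True)); return s*[c["fx"],c["fy"]]+[c["cx"],c["cy"]]
def big(m):
    cs,_=cv2.findContours(m.astype(np.uint8),cv2.RETR_EXTERNAL,cv2.CHAIN_APPROX_NONE); return max(cs,key=cv2.contourArea)
def rect(cal,cnt,z):
    p=plane(cal,cnt.reshape(-1,2),z); (c,s,a)=cv2.minAreaRect((p*1000).astype(np.float32)); return np.array(c),s,a
E
python3 - <<'E'
from h import *
im,cal=view("top")
hsv=cv2.cvtColor(im,cv2.COLOR_RGB2HSV); H,S,V=[hsv[...,i].astype(int) for i in range(3)]
roi=np.zeros(H.shape,bool); roi[165:345,240:400]=1
m=roi&(S<60)&(V>40)
m=cv2.morphologyEx(m.astype(np.uint8),cv2.MORPH_CLOSE,np.ones((15,15)))
print("bed",rect(cal,big(m),.012))
for u,v in [(331,257),(345,205),(300,265),(310,240),(250,200),(410,247),(403,294)]: print((u,v),hsv[v,u])
b=roi&(H>18)&(H<40)&(S<150)&(V>110); b[:225]=0; b[290:]=0;b[:,:308]=0
b=cv2.morphologyEx(b.astype(np.uint8),cv2.MORPH_CLOSE,np.ones((5,5)))
print("blank",rect(cal,big(b),.032))
y=roi&(S>190)&(V>120)&(H>18)&(H<32); y[:,335:]=0
c=big(y); print("bar",rect(cal,c,.066),c.reshape(-1,2).min(0),c.reshape(-1,2).max(0))
for n,u,v,z in [("spool",410,246,.083),("jar",403,294,.06),("plane",258,198,.03)]: print(n,plane(cal,(u,v),z)*1000)
o=im[165:345,240:400].copy()
for mm,col in((m,(255,0,0)),(b,(0,0,255)),(y.astype(np.uint8),(0,255,0))):
    cv2.drawContours(o,[big(mm[165:345,240:400])],-1,col,1)
cv2.imwrite("pics/ov.png",cv2.resize(o,None,fx=3.3,fy=3.3,interpolation=0)[:,:,::-1])
E
```

```text
bed (array([575.65020752,  -5.77189636]), (188.92959594726562, 258.47149658203125), 70.42322540283203)
(331, 257) [ 33  93 113]
(345, 205) [105  14 111]
(300, 265) [ 25 255 113]
(310, 240) [ 25 246 112]
(250, 200) [ 19 208 108]
(410, 247) [ 21 214  87]
(403, 294) [  1 246 117]
blank (array([570.94976807, -16.95721054]), (39.64371871948242, 85.87188720703125), 70.39410400390625)Traceback (most recent call last):
  File "<stdin>", line 13, in <module>
  File "h.py", line 22, in big
    cs,_=cv2.findContours(m.astype(np.uint8),cv2.RETR_EXTERNAL,cv2.CHAIN_APPROX_NONE); return max(cs,key=cv2.contourArea)
                                                                                              ~~~^^^^^^^^^^^^^^^^^^^^^^^^
ValueError: max() iterable argument is empty
```

The bed measures 189 × 258 mm and the blank 40 × 86 mm, both close to the given sizes. That puts the jig origin at about (629, -35) mm with its x axis at -19.6°, and the blank at jig (-61, -2), straight. I'll move over the area behind the blank at a safe height, turn the tool so its y is along jig y, and set the opening to about 37 mm.

```bash
python3 -m creep '[[2,3,0,0,0,-5.3],[2,3,0,0,0,-5.3],[2,3,0,0,0,-5.3],[2,3,0,0,0,-5.3],[2,3,0,0,0,-5.3],[2,3,0,0,0,-5.3],[2,3,0,0,0,-5.3],[2,3,0,0,0,-5]]' -0.13
python3 -m creep '[[2,3,0,0,0,0],[2,3,0,0,0,0],[2,3,0,0,0,0],[2,3,0,0,0,0],[2,3,0,0,0,0],[2,3,0,0,0,0],[1.8,2.8,0,0,0,0],[1.8,2.5,0,0,0,0]]'
python3 -m creep '[[0,0,-2,0,0,0],[0,0,0,0,0,0]]'
python3 - <<'E'
from h import *
im,cal=view("wrist"); cv2.imwrite("pics/w1.png",im[:,:,::-1])
o=status.get_obs(); print(o["eef_pos"],R.from_quat(o["tool_rot"]).as_matrix().round(3),o["grip_width"],o["joint_pos"])
im,cal=view("top"); 
hsv=cv2.cvtColor(im,cv2.COLOR_RGB2HSV)
E
```

```text
clock: 0.95
eef_pos: [0.3518, -0.2205, 0.2312]
tool_rot: [0.985, -0.172, -0.0, -0.0]
ft_force: [0.3, 0.7, -0.3]
grip_width: 0.0371
grasp_force: 0.0
clock: 1.75
eef_pos: [0.4824, -0.0819, 0.2312]
tool_rot: [0.993, -0.108, 0.004, -0.039]
ft_force: [0.4, 0.0, 0.5]
grip_width: 0.0373
grasp_force: 0.0
clock: 1.95
eef_pos: [0.4806, -0.0819, 0.209]
tool_rot: [0.993, -0.108, 0.001, -0.039]
ft_force: [-0.6, -0.4, -0.1]
grip_width: 0.0372
grasp_force: 0.0
[ 0.48079724 -0.08206978  0.21011417] [[ 0.977 -0.215  0.012]
 [-0.215 -0.974  0.077]
 [-0.004 -0.078 -0.997]] 0.03727258509212037 [-0.21750374  0.22987758 -0.0672259   1.2781904   0.07789244  3.14066991]
```

View pics/w1.png

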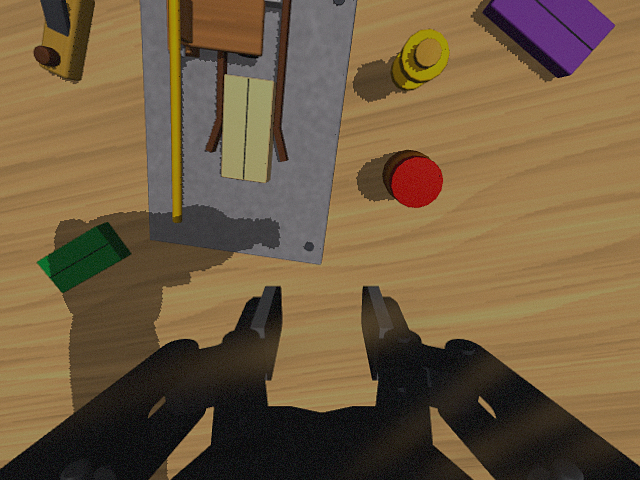

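The wrist view shows the jig with the bar's free end at (178,218) and the blank at (247,128). The last joint ran into its range limit at 3.14 rad. I'll turn the other way instead, since the half turn is equivalent, and also level the tool. The wider finger backs sit well above the tips, so I plan a 20° tilt to bring the left fingertip up to bar height.

```bash
python3 -m creep '[[0,1,0,-4.4,0.7,6],[0,1,0,0,0,8.3],[0,1,0,0,0,8.3],[0,1,0,0,0,8.3],[0,1,0,0,0,8.3],[0,1,0,0,0,8.3],[0,1,0,0,0,8.3],[0,1,0,0,0,8.3]]' 0.18
python3 -m creep '[[1,1,0,0,0,8.3],[1,1,0,0,0,8.3],[0.5,0,0,0,0,8.3],[0,0,0,0,0,8.3],[0,0,0,0,0,8.3],[0,0,0,0,0,8.3],[0,0,0,0,0,8.3],[0,0,0,0,0,8.3]]'
python3 -m creep '[[0,0,0,0,0,8.3],[0,0,0,0,0,8.3],[0,0,0,0,0,8.3],[0,0,0,0,0,8.3],[0,0,0,0,0,8.3],[0,0,0,0,0,0]]'
python3 - <<'E'
from h import *
o=status.get_obs(); M=R.from_quat(o["tool_rot"]).as_matrix(); print(o["eef_pos"],M.round(3),np.degrees(np.arctan2(M[1,0],M[0,0])),o["grip_width"],o["joint_pos"])
E
```

```text
clock: 2.85
eef_pos: [0.4819, -0.0021, 0.2125]
tool_rot: [0.899, 0.438, 0.001, 0.0]
ft_force: [0.1, -0.2, 0.1]
grip_width: 0.0504
grasp_force: 0.0
clock: 3.65
eef_pos: [0.5069, 0.0175, 0.2125]
tool_rot: [0.512, 0.859, 0.0, 0.001]
ft_force: [-0.4, 0.1, -0.0]
grip_width: 0.05
grasp_force: 0.0
clock: 4.25
eef_pos: [0.5069, 0.0175, 0.2124]
tool_rot: [0.178, 0.984, 0.0, 0.001]
ft_force: [0.2, -0.3, 0.3]
grip_width: 0.05
grasp_force: 0.0
[0.50685761 0.01753317 0.21239441] [[-0.937  0.349  0.002]
 [ 0.349  0.937  0.   ]
 [-0.002  0.001 -1.   ]] 159.54857866245098 0.04996820435324066 [ 3.45557035e-02  2.62318109e-01 -1.59748204e-02  1.29077679e+00
  3.74457769e-05  3.91499826e-01]
```

```bash
python3 - <<'E'
from h import *
J=np.array([628.8,-35.3]); a=np.radians(-19.58); Q=np.array([[np.cos(a),-np.sin(a)],[np.sin(a),np.cos(a)]])
jig=lambda p:(np.asarray(p)-J)@Q
im,cal=view("wrist")
hsv=cv2.cvtColor(im,cv2.COLOR_RGB2HSV); H,S,V=[hsv[...,i].astype(int) for i in range(3)]
b=cv2.morphologyEx(((H>25)&(H<42)&(S>50)&(S<150)&(V>110)).astype(np.uint8),cv2.MORPH_CLOSE,np.ones((9,9)))
c=big(b); p=jig(plane(cal,c.reshape(-1,2),.032)*1000)
print("blank",cv2.minAreaRect(p.astype(np.float32)),cv2.boundingRect(c))
y=((H>20)&(H<32)&(S>200)&(V>110)); y[:,:0]=0
c2=big(y); p=jig(plane(cal,c2.reshape(-1,2),.066)*1000); print("bar",cv2.minAreaRect(p.astype(np.float32)),cv2.boundingRect(c2),p.min(0),p.max(0))
cv2.drawContours(im,[c],-1,(255,0,0),1);cv2.drawContours(im,[c2],-1,(0,0,255),1)
cv2.imwrite("pics/w2.png",im[:,:,::-1])
tc=view("top")[1]
print([jig(plane(tc,uv,z)*1000).round() for uv,z in [((410,246),.083),((403,294),.06),((258,198),.03)]])
E
```

```text
blank ((-60.518157958984375, -1.9774360656738281), (41.773773193359375, 87.89765167236328), 89.72328186035156) (291, 240, 42, 78)
bar ((-52.982025146484375, 45.94191360473633), (182.28814697265625, 7.046253681182861), 0.05425892025232315) (357, 208, 11, 174) [-144.12386268   42.44066809] [38.16086011 49.51717662]
[array([[   6., -135.]]), array([[ -83., -156.]]), array([[ -2., 171.]])]
```

View pics/w2.png

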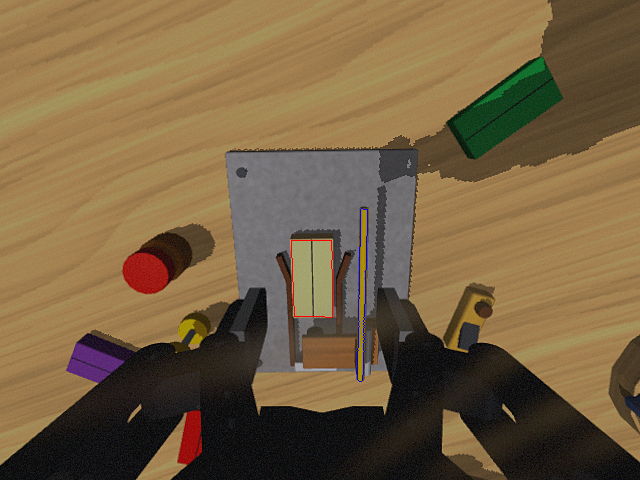

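The wrist view confirms it: the blank outline is 88 × 42 mm at jig (-60.5, -2), and the bar end is at (-144, 46), matching the given shut position. Next I'll tilt 20° and go down behind the blank.

```bash
python3 -m creep '[[0,-0.2,0,6.3,-2.2,0.9],[0,-0.2,-1,6.3,-2.2,0],[0,-0.1,-1,6.3,-2.2,0],[0,0,-3,0,0,0],[0,0,-3,0,0,0],[0,0,-3,0,0,0],[0,0,0,0,0,0],[0,0,0,0,0,0]]'
python3 - <<'E'
from h import *
o=status.get_obs(); M=R.from_quat(o["tool_rot"]).as_matrix(); print(o["eef_pos"],M.round(3))
J=np.array([628.8,-35.3]); a=np.radians(-19.58); Q=np.array([[np.cos(a),-np.sin(a)],[np.sin(a),np.cos(a)]])
print((o["eef_pos"][:2]*1000-J)@Q, M[:2,2]@Q, M[:2,1]@Q)
im,cal=view("side"); cv2.imwrite("pics/s1.png",cv2.resize(im[140:360,220:500],None,fx=2.6,fy=2.6)[:,:,::-1])
E
```

```text
clock: 5.15
eef_pos: [0.5064, 0.0129, 0.1017]
tool_rot: [0.167, 0.97, 0.172, 0.028]
ft_force: [0.3, 0.1, 0.7]
grip_width: 0.0503
grasp_force: 0.0
[0.50644107 0.01287795 0.10173939] [[-0.942  0.315  0.112]
 [ 0.334  0.885  0.324]
 [ 0.003  0.342 -0.94 ]]
[-131.42898325    4.38677896] [-0.00333478  0.34247366] [4.56861574e-04 9.39527160e-01]
```

View pics/s1.png

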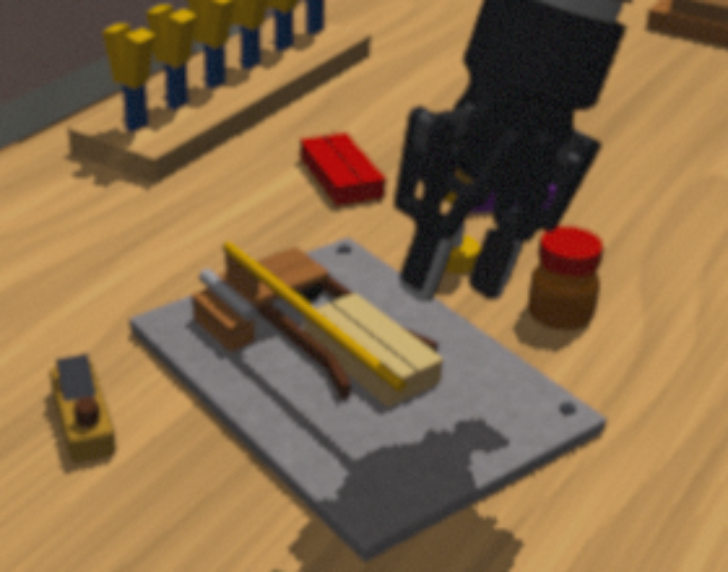

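The side crop shows the tilted gripper above the bed behind the blank, with its fingertips at about (420,295) and (490,295). The knuckles sit about 55 mm above the tips, so the bar will meet the fingertip itself. Going down now.

```bash
python3 -m creep '[[0,0,-2,0,0,0],[0,0,-2,0,0,0],[0,0,-1.5,0,0,0],[0,0,-0.5,0,0,0],[0,0,-0.5,0,0,0],[0,0,-0.4,0,0,0],[0,0,-0.4,0,0,0],[0,0,0,0,0,0]]'
python3 - <<'E'
from h import *
im,cal=view("side"); cv2.imwrite("pics/s2.png",cv2.resize(im[180:340,260:460],None,fx=3.6,fy=3.6)[:,:,::-1])
E
```

```text
clock: 6.0
eef_pos: [0.5065, 0.0129, 0.0284]
tool_rot: [0.167, 0.971, 0.171, 0.028]
ft_force: [0.1, 0.6, -1.1]
grip_width: 0.0506
grasp_force: 0.0
```

View pics/s2.png

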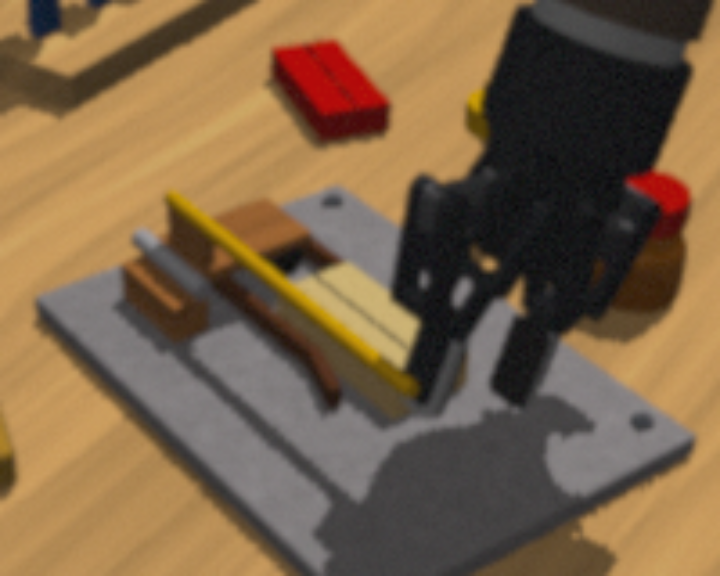

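The left fingertip is just on the lane side of the bar, near (430,390), and the right one is clear of the bed at (515,400). Now I'll push along jig +y.

```bash
python3 -m creep '[[0.17,0.47,0,0,0,0],[0.17,0.47,0,0,0,0],[0.17,0.47,0,0,0,0],[0,0,0,0,0,0]]'
python3 -m creep '[[0.13,0.38,0,0,0,0],[0.13,0.38,0,0,0,0],[0,0,0,0,0,0],[0,0,0,0,0,0]]'
cat > m.py <<'E'
from h import *
import sys
J=np.array([628.8,-35.3]); a=np.radians(-19.58); Q=np.array([[np.cos(a),-np.sin(a)],[np.sin(a),np.cos(a)]])
jig=lambda p:(np.asarray(p)-J)@Q
o=status.get_obs(); print("tcp jig",jig(o["eef_pos"][:2]*1000).round(1),o["eef_pos"][2],"F jig",(o["ft_force"][:2]@Q).round(2),o["ft_force"][2])
im,cal=view("top"); hsv=cv2.cvtColor(im,cv2.COLOR_RGB2HSV); H,S,V=[hsv[...,i].astype(int) for i in range(3)]
roi=np.zeros(H.shape,bool); roi[170:335,262:390]=1
y=roi&(H>20)&(H<32)&(S>200)&(V>90); y=cv2.morphologyEx(y.astype(np.uint8),cv2.MORPH_CLOSE,np.ones((3,3)))
c=big(y); p=jig(plane(cal,c.reshape(-1,2),.066)*1000); r=cv2.minAreaRect(p.astype(np.float32)); print("bar",r,"joint~",0.35+np.arcsin(np.clip((r[0][1]-56)/28,-1,1)))
b=roi&(H>25)&(H<42)&(S>50)&(S<150)&(V>90); b=cv2.morphologyEx(b.astype(np.uint8),cv2.MORPH_CLOSE,np.ones((5,5)))
c=big(b); p=jig(plane(cal,c.reshape(-1,2),.032)*1000); print("blank",cv2.minAreaRect(p.astype(np.float32)),p.min(0),p.max(0))
if len(sys.argv)>1: cv2.imwrite(f"pics/{sys.argv[1]}.png",cv2.resize(im[170:340,250:410],None,fx=3.5,fy=3.5)[:,:,::-1])
E
python3 m.py t3
```

```text
clock: 6.45
eef_pos: [0.5118, 0.0269, 0.0284]
tool_rot: [0.167, 0.971, 0.171, 0.029]
ft_force: [-0.5, -4.5, -0.1]
grip_width: 0.0502
grasp_force: 1.7
clock: 6.85
eef_pos: [0.5143, 0.0342, 0.0284]
tool_rot: [0.167, 0.971, 0.171, 0.029]
ft_force: [-0.5, -3.8, 0.2]
grip_width: 0.0503
grasp_force: 1.9
tcp jig [-131.2   27.1] 0.02838181722901157 F jig [ 0.82 -3.75] 0.20689675427609966
bar ((-41.96446990966797, 57.26488494873047), (152.02597045898438, 7.027435779571533), 0.13548991084098816) joint~ 0.39518984141075386
blank ((-60.63994598388672, -2.176778793334961), (43.47574996948242, 89.56059265136719), 89.98072814941406) [-105.41568922  -23.90741438] [-15.85681047  19.57435946]
```

The flap is at about 0.4 rad with 3.8 N on the bar, which is as planned. I'll open it a little more, then push forward.

```bash
python3 -m creep '[[0.1,0.26,0,0,0,0],[0.09,0.26,0,0,0,0],[0,0,0,0,0,0],[0.47,-0.17,0,0,0,0],[0.47,-0.17,0,0,0,0],[0.47,-0.17,0,0,0,0],[0.47,-0.17,0,0,0,0],[0,0,0,0,0,0]]'
python3 m.py
python3 -m creep '[[0.47,-0.17,0,0,0,0],[0.47,-0.17,0,0,0,0],[0.47,-0.17,0,0,0,0],[0.47,-0.17,0,0,0,0],[0,0,0,0,0,0]]'
python3 m.py t4
```

```text
clock: 7.7
eef_pos: [0.5319, 0.0329, 0.0265]
tool_rot: [0.167, 0.971, 0.171, 0.025]
ft_force: [-4.7, -4.1, -2.1]
grip_width: 0.0501
grasp_force: 2.7
tcp jig [-114.1   31.7] 0.02650485665959522 F jig [-3.05 -5.42] -2.0865910382130433
bar ((-31.615478515625, 61.52536392211914), (132.3407440185547, 7.029474258422852), 0.15144972503185272) joint~ 0.5486381321295364
blank ((-51.13457489013672, -2.195384979248047), (43.28580093383789, 75.69151306152344), 89.73843383789062) [-88.89129242 -23.82977225] [-13.32827736  19.56666055]
clock: 8.25
eef_pos: [0.5507, 0.0261, 0.0264]
tool_rot: [0.167, 0.971, 0.171, 0.025]
ft_force: [-4.8, -3.4, -2.9]
grip_width: 0.0498
grasp_force: 2.8
tcp jig [-94.2  31.6] 0.026390866799511782 F jig [-3.42 -4.8 ] -2.8569186973330005
bar ((-21.732017517089844, 61.3897590637207), (112.57462310791016, 7.026566505432129), 0.15091070532798767) joint~ 0.5437003928613654
blank ((-30.078033447265625, -2.3184680938720703), (43.25321578979492, 73.54178619384766), 89.40752410888672) [-66.62808576 -24.12076568] [ 6.56427637 19.55880059]
```

View pics/t4.png

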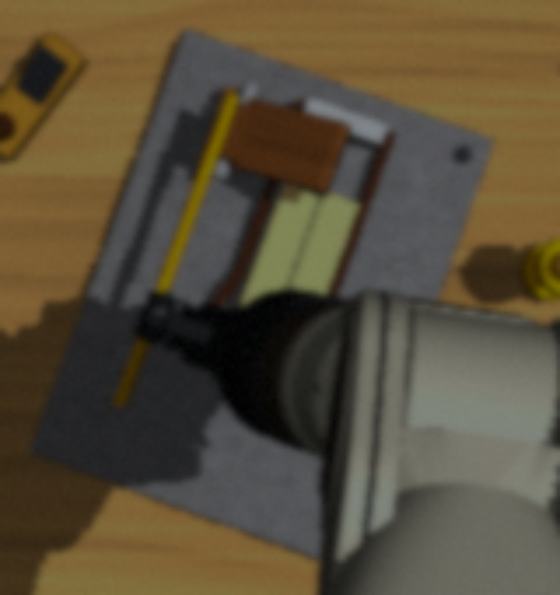

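The bar is held aside (flap about 0.55) and the blank is moving straight ahead, with its rear face near jig x = -83. About 35 mm is left to the stop.

```bash
python3 -m creep '[[0.47,-0.17,0,0,0,0],[0.47,-0.17,0,0,0,0],[0.47,-0.17,0,0,0,0],[0.47,-0.17,0,0,0,0],[0.47,-0.17,0,0,0,0],[0.47,-0.17,0,0,0,0],[0,0,0,0,0,0]]'
python3 m.py
python3 -m creep '[[0.19,-0.07,0,0,0,0],[0.19,-0.07,0,0,0,0],[0.1,-0.03,0,0,0,0],[0,0,0,0,0,0]]'
python3 m.py t5
```

```text
clock: 9.0
eef_pos: [0.5789, 0.0158, 0.0263]
tool_rot: [0.167, 0.971, 0.171, 0.025]
ft_force: [-4.4, -3.2, -2.4]
grip_width: 0.0504
grasp_force: 2.7
tcp jig [-64.1  31.5] 0.026298605419704104 F jig [-3.09 -4.51] -2.3757352929176005
bar ((-5.466712951660156, 61.16460418701172), (80.05545043945312, 7.467001438140869), 0.47905054688453674) joint~ 0.5355123833576836
blank ((-1.597635269165039, -6.614292144775391), (36.38117599487305, 77.35942077636719), 60.14284896850586) [-32.35826065 -24.41439213] [36.03115321 19.55077877]
clock: 9.45
eef_pos: [0.5828, 0.0145, 0.0262]
tool_rot: [0.167, 0.971, 0.171, 0.024]
ft_force: [-5.6, -3.1, -1.5]
grip_width: 0.0502
grasp_force: 3.0
tcp jig [-60.   31.5] 0.0261856742279139 F jig [-4.28 -4.83] -1.4743989391274264
bar ((-3.360401153564453, 61.36674499511719), (75.83087158203125, 7.196448802947998), 0.12390982359647751) joint~ 0.5428628663891547
blank ((3.061372756958008, -7.089042663574219), (33.95595169067383, 79.90447998046875), 62.026729583740234) [-28.6523948  -24.41439213] [40.59385684 19.37668258]
```

```bash
python3 -m creep '[[0.1,-0.03,0,0,0,0],[0,0,0,0,0,0]]'; python3 m.py|head -1
python3 -m creep '[[0.1,-0.03,0,0,0,0],[0,0,0,0,0,0]]'; python3 m.py |head -1
python3 -m creep '[[0.1,-0.03,0,0,0,0],[0,0,0,0,0,0],[0,0,0,0,0,0]]'; python3 m.py t6
```

```text
clock: 9.7
eef_pos: [0.5837, 0.0142, 0.0262]
tool_rot: [0.167, 0.971, 0.171, 0.024]
ft_force: [-6.1, -3.8, -1.4]
grip_width: 0.0502
grasp_force: 3.1
tcp jig [-59.1  31.5] 0.026164913375833605 F jig [-4.49 -5.58] -1.4263108476976307
clock: 9.95
eef_pos: [0.584, 0.0141, 0.0261]
tool_rot: [0.168, 0.971, 0.171, 0.024]
ft_force: [-8.0, -2.8, -0.1]
grip_width: 0.0501
grasp_force: 4.1
tcp jig [-58.8  31.5] 0.02610650296736181 F jig [-6.64 -5.3 ] -0.13639776879766558
clock: 10.3
eef_pos: [0.5841, 0.0141, 0.0261]
tool_rot: [0.168, 0.971, 0.171, 0.023]
ft_force: [-10.4, -4.4, 1.4]
grip_width: 0.0504
grasp_force: 5.1
tcp jig [-58.7  31.6] 0.02607337558047739 F jig [-8.3  -7.67] 1.403901545099866
bar ((-2.476856231689453, 61.65837478637695), (7.170276165008545, 74.04833984375), 89.5540771484375) joint~ 0.5534861888631618
blank ((4.356847763061523, -7.616191864013672), (33.6717643737793, 77.12171173095703), 62.026729583740234) [-26.12664996 -24.41439213] [41.11590274 19.37668258]
```

The tool stopped at TCP -58.7 with the force rising, so the blank's rear is at about -48: home. The right finger must not sweep into the fence, so I'll back out along the bar first, then let the flap down sideways.

```bash
python3 -m creep '[[-0.28,0.1,0,0,0,0],[-0.66,0.24,0,0,0,0],[-0.94,0.34,0,0,0,0],[-0.94,0.34,0,0,0,0],[-0.94,0.34,0,0,0,0],[-0.94,0.34,0,0,0,0],[-0.94,0.34,0,0,0,0],[-0.47,0.17,0,0,0,0]]'
python3 -m creep '[[0,0,0,0,0,0],[-0.13,-0.38,0,0,0,0],[-0.13,-0.38,0,0,0,0],[-0.13,-0.38,0,0,0,0],[-0.13,-0.38,0,0,0,0],[-0.13,-0.38,0,0,0,0],[-0.13,-0.38,0,0,0,0],[-0.13,-0.38,0,0,0,0]]'
python3 m.py t7
```

```text
clock: 11.15
eef_pos: [0.5287, 0.0343, 0.0281]
tool_rot: [0.167, 0.971, 0.17, 0.029]
ft_force: [1.9, -6.2, -1.7]
grip_width: 0.0505
grasp_force: 2.9
clock: 11.95
eef_pos: [0.5195, 0.0088, 0.0286]
tool_rot: [0.166, 0.971, 0.172, 0.029]
ft_force: [0.1, -0.2, 0.6]
grip_width: 0.0503
grasp_force: 0.0
tcp jig [-117.7    4.9] 0.02857830484648052 F jig [ 0.16 -0.18] 0.643310161611992
bar ((-37.294334411621094, 50.66124725341797), (6.491926193237305, 142.0096435546875), 89.51301574707031) joint~ 0.15815564113507258
blank ((-3.021739959716797, -2.7163143157958984), (43.18513488769531, 88.80656433105469), 88.91958618164062) [-47.67670828 -24.41439213] [41.11590274 19.38506806]
```

View pics/t7.png

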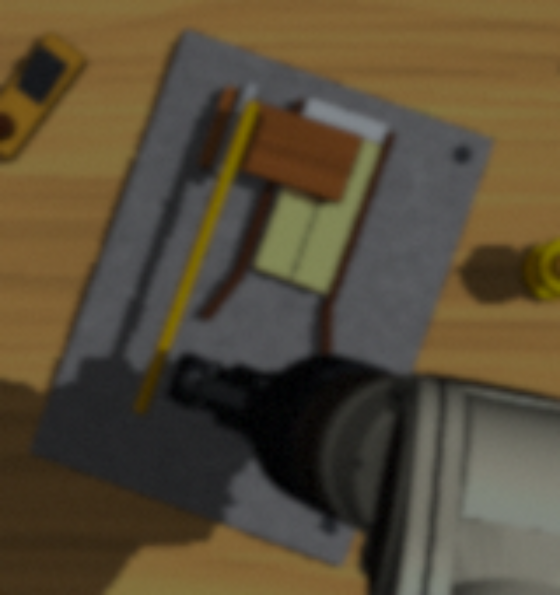

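The blank is home at jig x ≈ -3, y ≈ -2.7, straight, and the flap rests on it at about 0.16–0.18 rad. The finger is free of the bar. Now I'll lift clear and check again.

```bash
python3 -m creep '[[0,0,1,0,0,0],[0,0,2,0,0,0],[0,0,3,0,0,0],[0,0,3,0,0,0],[-1,0,3,0,0,0],[-3,0,2,0,0,0],[-3,0,0,0,0,0],[0,0,0,0,0,0]]'
python3 -m creep '[[-1,0,0,0,0,0],[0,0,0,0,0,0],[0,0,0,0,0,0],[0,0,0,0,0,0]]'
python3 m.py t8
```

```text
clock: 12.8
eef_pos: [0.4462, 0.0093, 0.1695]
tool_rot: [0.167, 0.971, 0.172, 0.028]
ft_force: [-0.3, 0.9, 0.4]
grip_width: 0.0503
grasp_force: 0.0
clock: 13.2
eef_pos: [0.4401, 0.0088, 0.1683]
tool_rot: [0.167, 0.971, 0.172, 0.028]
ft_force: [-0.2, 0.3, 0.3]
grip_width: 0.0503
grasp_force: 0.0
tcp jig [-192.6  -21.7] 0.1682514571292492 F jig [-0.31  0.22] 0.3195913692408973
bar ((-54.29618835449219, 50.66215515136719), (6.715038776397705, 176.01025390625), 89.53728485107422) joint~ 0.1581886719328615
blank ((-3.079662322998047, -2.4734439849853516), (43.63587188720703, 88.99886322021484), 89.58055114746094) [-47.67670828 -24.34139992] [41.26739042 19.55077877]
```

```bash
python3 -c "
from workcell import ticket; print(ticket.job_done())"
```

```text
the job is handed in; nothing more can be done
None
```

I pushed the blank home against the stop with the flap held open, let the flap close onto it, moved the arm clear and handed the job in at about 13 s; the last image measured the blank at jig x ≈ -3 mm, y ≈ -2.5 mm and the flap at about 0.16 rad, but no verdict came back.

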